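Roll a turning blank up the loading ramp and nip it between the lathe's centres

TASK

Load the big round blank into the bench lathe by pushing only: with the fingertips, push it steadily up the wooden ramp, without letting it run back down, over the crest and into the cradle until it rests against the stops. Then push the tailstock by its handwheel towards the headstock until the blank is nipped snugly between the tailstock's centre and the drive centre. Do not lift the blank, and leave everything else on the bench where it is.

Things in the scene. Friction and masses are not known exactly. Their poses are not given: they have to be found in the camera images.
- lathe: green bench lathe, bed 660 mm long. Origin on the table below the spindle axis, at the middle of the cradle; x across the bed, away from the ramp; y along the bed and spindle axis to the headstock; z up. Spindle axis 165 mm above the origin. Headstock from y = 150 to 330 mm, 130 mm wide (motor behind it), up to 290 mm high
- ramp: wooden ramp fixed to the cradle: two rails 24 mm wide at y = -38 and 38 mm, rising at 11 degrees. Origin at the low end on the rails' top face, midway between them; x up the slope, y as the lathe's, z square to the rails. Crest, where the cradle begins, at x = 155 mm. At the low end a cross lip (x = -14 to 0 mm, 10 mm above the rails) keeps the blank from rolling off
- blank: the blank: plain round wooden cylinder 70 mm in diameter, 160 mm long, 0.3 to 0.6 kg, lying across the ramp's foot against the lip, free to roll; its middle starts 35 mm above the rails at x = 25 mm of the ramp. Origin at its very middle; y along its axis to the headstock (x and z turn as it rolls)
- cradle_axis (a point): where the blank's middle comes to rest, give or take its place along the bed: on the spindle axis between the stops. The cradle's two seats (at y = -38 and 38 mm) fall 12 degrees from the crest, 22 mm before this point and 31 mm below it, to two upright stops whose faces are 35 mm beyond it and tops 19 mm above it. The blank stays there by itself
- blank_drive_end (a point): centre of the blank's round end face that looks to the headstock (80 mm from its middle)
- blank_tail_end (a point): centre of the blank's round end face that looks to the tailstock (80 mm from its middle)
- drive_point (a point): foremost point of the fixed four-prong drive centre (24 mm thick) in the headstock, on the spindle axis; the blank's end has to meet it. At the start the blank's end is 8 to 32 mm short of it, measured along the bed
- tailstock (a joint): slide of the tailstock along the bed, 0 to 0.14 m, growing towards the headstock. Starts at 0 to 0.04, stays where it is left; sliding takes about 4 N. Pushed on, its centre meets the seated blank and shoves it along the cradle (a further 1 to 3 N) until the blank meets the drive centre, where everything stops
- tail_point (a point): tip of the tailstock's conical centre, on the spindle axis, pointing to the headstock. It moves with the tailstock
- wheel_face (a point): centre of the outer face of the tailstock's handwheel: a plain aluminium disc 80 mm in diameter, 14 mm thick, square to the spindle axis, 116 mm behind the tip. Pushing on this face slides the tailstock; nothing stands behind it above the bed, whose ways are 75 mm high. The tailstock is up to 211 mm high
- gouge: bystander: turning gouge lying on the table in front of the tailstock, 365 mm long, 28 mm thick
- tool_rest: bystander: T-shaped steel tool rest lying on the table in front of the headstock, 150 mm wide, 24 mm high
- wax_tin: bystander: round aluminium wax tin beside the ramp on the tailstock side, 68 mm across, 36 mm high
- chuck: bystander: four-jaw chuck standing behind the bed, 92 mm across, 56 mm high
- bowl: bystander: turned wooden bowl behind the bed, 124 mm across, 50 mm high
- offcut: bystander: short round offcut standing on end beside the ramp on the headstock side, 42 mm across, 62 mm high
- sanding_block: bystander: cork sanding block in front of the headstock side, 60 x 100 x 28 mm
Not all that is in view belongs to the job. What is shaped like the blank but green is not meant.

How it is judged:
By the outcome, as a careful person would: the job done as asked, in the order asked, and still so for the second after the job is handed in, with the robot touching nothing.
It also fails if it takes over 51 s, if anything falls off the work surface, if the arm or the gripper's body presses on something with over 40 N, if the wrist force passes 120 N, or if a joint passes its speed limit or range.

ROBOT

A 7-joint arm with a two-finger parallel gripper is mounted at the origin on the work surface. World frame = base frame: x ahead of the robot, y to its left, z up, the work surface at z = 0. Lengths are in m, angles in degrees, forces in N, time in s.
With the tool pointing down it reaches from about 0.425 to 0.875 m from the base axis. Payload 4.7 kg.
Tool frame: the origin (TCP) lies on the centre line of the jaws, within the pads' length; the fingertips stand 11 mm ahead of it and the grasp point (between the pads) lies 8 mm behind it; z points along the fingers, y is the direction in which the jaws open and shut (so a half turn about z gives the same grasp; the last joint's range is limited). The gripper opens to 87 mm and grips with 3 to 60 N. Pads are 19 mm wide; open, the fingers measure 117 mm over their backs; the gripper's body (75 mm by 190 mm) begins 51 mm behind the grasp point.
Start: joints at [-68.463, 18.392, -4.016, 83.108, 1.295, 78.541, -3.26], TCP at [0.23, 0.608, 0.234] pointing down, gripper open.
Joint ranges: [-163.93, 163.93], [-17.29, 119.83], [-79.2, 71.16], [3.27, 140.29], [-89.18, 269.18], [5.43, 117.66], [-154.24, 154.24]. Speed limits (degrees/s): [147.25, 147.25, 180, 180, 180, 180, 180].

INTERFACE

Orientations are given as [roll, pitch, yaw] about the fixed x, y, z axes, in that order (R = Rz(yaw) Ry(pitch) Rx(roll)).
In Python, from cell import env gives the robot as it stands.
- The arm moves only by the tool servo_tool, never from a script. Its argument "moves" is text: rows parted by semicolons, each of 7 numbers parted by spaces: the shift along the tool's x, y, z as a fraction of full scale, then the turn, a rotation vector about the tool's x, y, z as a fraction of full scale, then the gripper's target within -1 to 1 (shut at 1, half-way at 0, fully open at -1). A call has 1 to 20 rows; each row shifts and turns the pose as measured when the row begins, along the tool's axes as they then stand; what a row does not reach is not made up. Full scale, the value 1, is 1000 mm for a shift and 0.5 rad for a turn. A row lasts 1/12 s, in which the tool goes at most 41.7 mm and 7.16 degrees, less where a joint would pass 70% of its speed; a pose out of reach is approached as far as the arm can. A call with a number of a shift or a turn outside -1 to 1 is refused whole. A call with a gripper value outside its range is refused whole. The fingers move at their own pace and stop on an object; "squeeze" is the grip in N (left out, the last holds). Time passes only in rows, so rows that do not move let the fingers close. It gives the time, the measured TCP pose, the force and the opening at its end, in the units of the state.
- env.get_obs(): the state, without advancing time (a new reading comes with each control period).
- env.read_camera(name): name is "scene" or "top" or "wrist"; returns a dict with "img" (480x640x3 uint8, red, green, blue), "range_z" (480x640 float32, m along the optical axis (not along the pixel's ray), 0 where there is no reading), "mtx" (3x3 intrinsics, pixels), "T" (4x4, takes a point from camera to world coordinates); the wrist camera has in their place "hand_eye" (4x4, takes a point from camera to tool coordinates, whose origin is the TCP and whose axes are the flange's). Camera axes: x right, y up, looking along -z (the intrinsics and any distortion apply to the point x, -y, -z); pixel columns grow to the right and rows downward; lengths in m; the calibration is good to about 2 mm. A picture is of the moment at which its call begins: read the wrist's pose just before it.
- env.sign_off(): hands the job in, once; it reports no verdict.
The state is a dict: "time_s": time; "qpos": joint angles; "joint_velocities": joint speeds; "effort": joint torques, N m; "tool_pos": TCP position; "tool_rot": TCP orientation; "force": force on the tool from outside, world axes, zero at the start; "wrist_torque": the same for the moment, N m; "grip_width": finger opening in m.
Only numpy, scipy, OpenCV 4.12 (cv2) and the standard library are available. Lean on these libraries where they do the work, as an engineer would, in place of code of your own. Each camera call takes 0.05 s, during which the arm holds its last target.

## Working session

There is one attempt and no reset: what is moved stays moved. The work goes in short steps, Python scripts to look and compute and a tool call to move; the robot and the scene stay as the last step left them, time stands still between calls to the robot, and variables do not carry over. Pictures are saved under pics/ and viewed, and the job is handed in when it is done.

Besides the shell and the picture viewer there is one more tool, called after "Emit:" as a command line: name --argument value ..., lists and objects as JSON in quotes. servo_tool: Moves the arm, as the interface text tells. Its arguments: {"type":"object","properties":{"moves":{"type":"string"},"squeeze":{"type":"number"}},"required":["moves"]}

```bash
mkdir -p pics; ls; python3 - <<'E'
from cell import env
import cv2,numpy as np
o=env.get_obs();print({k:np.round(v,3) for k,v in o.items()})
for n in("scene","top"):
    c=env.read_camera(n);cv2.imwrite(f"pics/{n}0.png",c["img"][...,::-1]);np.savez(f"{n}0.npz",**c)
    print(n,c["mtx"],np.round(c["T"],3),[k for k in c])
E
```

```text
pics
{'time_s': np.float64(0.0), 'qpos': array([-68.463,  18.44 ,  -4.016,  83.175,   1.293,  78.54 ,  -3.259]), 'joint_velocities': array([-0.093,  0.003, -0.122,  0.056,  0.044, -0.033, -0.002]), 'effort': array([ 1.0000e-03, -4.9128e+01, -4.0300e-01, -3.1252e+01, -6.4000e-02,
        4.4000e-02,  0.0000e+00]), 'tool_pos': array([0.23 , 0.607, 0.232]), 'tool_rot': array([-1.79890e+02,  4.00000e-03,  1.59273e+02]), 'force': array([ 0.593, -0.624, -0.068]), 'wrist_torque': array([-0.024,  0.016,  0.037]), 'grip_width': np.float64(0.087)}
scene [[563.48869257   0.         322.55130088]
 [  0.         563.48869257 240.11916529]
 [  0.           0.           1.        ]] [[-0.833 -0.42   0.361  0.918]
 [ 0.554 -0.625  0.55   0.643]
 [-0.006  0.658  0.753  1.021]
 [ 0.     0.     0.     1.   ]] ['img', 'range_z', 'mtx', 'T']
top [[516.43472711   0.         326.73608506]
 [  0.         516.43472711 243.08671561]
 [  0.           0.           1.        ]] [[-0.013  0.99  -0.143  0.343]
 [-1.    -0.011  0.012 -0.003]
 [ 0.01   0.143  0.99   1.266]
 [ 0.     0.     0.     1.   ]] ['img', 'range_z', 'mtx', 'T']
```

View pics/scene0.png

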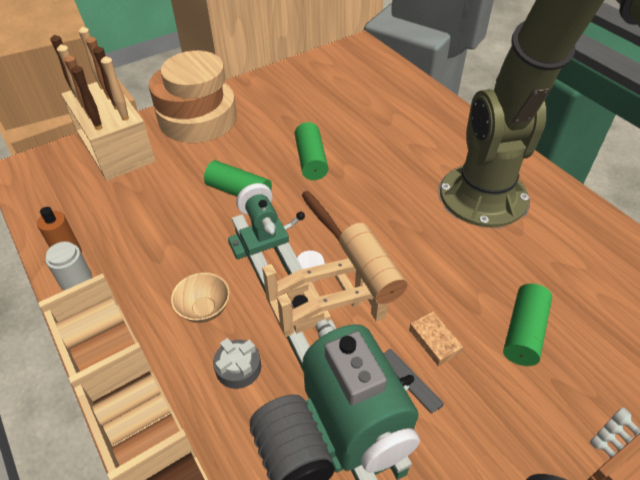

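View pics/top0.png

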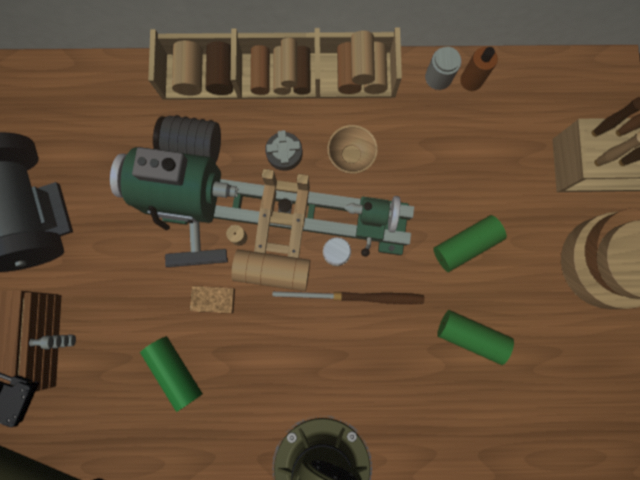

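The top view shows the wooden blank across the ramp foot at about (271,270). The headstock is on the left at (170,185), and the tailstock handwheel is at (395,214). Three green cylinders, at (470,243), (476,337) and (171,373), are decoys. Only the wooden cylinder at (271,270) lies on the ramp, so it is the one meant.

```bash
cat > h.py <<'E'
import numpy as np,cv2
def cloud(n):
    c=np.load(n) if isinstance(n,str) else n
    d=c["range_z"];K=c["mtx"];T=c["T"]
    v,u=np.mgrid[:480,:640]
    P=np.stack([(u-K[0,2])/K[0,0]*d,-(v-K[1,2])/K[1,1]*d,-d],-1)
    W=P@T[:3,:3].T+T[:3,3]; W[d<=0]=np.nan
    return c["img"],W
def proj(c,p):
    q=(np.asarray(p)-c["T"][:3,3])@c["T"][:3,:3]; K=c["mtx"]
    return K[0,0]*q[...,0]/-q[...,2]+K[0,2], K[1,1]*-q[...,1]/-q[...,2]+K[1,2]
E
python3 - <<'E'
from h import *
img,W=cloud("top0.npz")
cr=img[130:310,90:440,::-1];cv2.imwrite("pics/topc.png",cv2.resize(cr,None,fx=2.25,fy=2.25,interpolation=cv2.INTER_CUBIC))
im2,W2=cloud("scene0.npz")
cr=im2[170:400,200:480,::-1];cv2.imwrite("pics/scc.png",cv2.resize(cr,None,fx=2.5,fy=2.5,interpolation=cv2.INTER_CUBIC))
for u,v in[(271,270),(267,200),(300,200),(395,214),(170,200),(235,190),(350,330)]:print((u,v),np.round(W[v,u],3))
# blank: heights map printing
for v in range(246,292,4): print(v,[tuple(np.round(W[v,u],3)) for u in (236,250,270,290,306)])
E
```

```text
(271, 270) [0.444 0.102 0.18 ]
(267, 200) [0.607 0.117 0.129]
(300, 200) [0.606 0.042 0.128]
(395, 214) [ 0.556 -0.16   0.204]
(170, 200) [0.59  0.31  0.212]
(235, 190) [0.62  0.182 0.171]
(350, 330) [ 0.313 -0.071  0.002]
246 [(np.float64(0.521), np.float64(0.206), np.float64(0.001)), (np.float64(0.521), np.float64(0.172), np.float64(-0.001)), (np.float64(0.506), np.float64(0.113), np.float64(0.099)), (np.float64(0.503), np.float64(0.066), np.float64(0.12)), (np.float64(0.519), np.float64(0.033), np.float64(-0.002))]
250 [(np.float64(0.49), np.float64(0.179), np.float64(0.162)), (np.float64(0.511), np.float64(0.172), np.float64(-0.005)), (np.float64(0.497), np.float64(0.112), np.float64(0.099)), (np.float64(0.494), np.float64(0.066), np.float64(0.117)), (np.float64(0.509), np.float64(0.033), np.float64(0.003))]
254 [(np.float64(0.48), np.float64(0.178), np.float64(0.169)), (np.float64(0.48), np.float64(0.148), np.float64(0.169)), (np.float64(0.481), np.float64(0.107), np.float64(0.153)), (np.float64(0.485), np.float64(0.066), np.float64(0.12)), (np.float64(0.499), np.float64(0.034),
[... 2014 characters left out ...]
), np.float64(0.063), np.float64(0.172)), (np.float64(0.418), np.float64(0.029), np.float64(0.168))]
286 [(np.float64(0.422), np.float64(0.205), np.float64(0.001)), (np.float64(0.422), np.float64(0.171), np.float64(-0.002)), (np.float64(0.412), np.float64(0.107), np.float64(0.151)), (np.float64(0.411), np.float64(0.063), np.float64(0.162)), (np.float64(0.412), np.float64(0.03), np.float64(0.138))]
290 [(np.float64(0.412), np.float64(0.204), np.float64(0.004)), (np.float64(0.412), np.float64(0.171), np.float64(-0.004)), (np.float64(0.412), np.float64(0.122), np.float64(-0.0)), (np.float64(0.411), np.float64(0.073), np.float64(0.001)), (np.float64(0.411), np.float64(0.034), np.float64(0.001))]
```

View pics/topc.png

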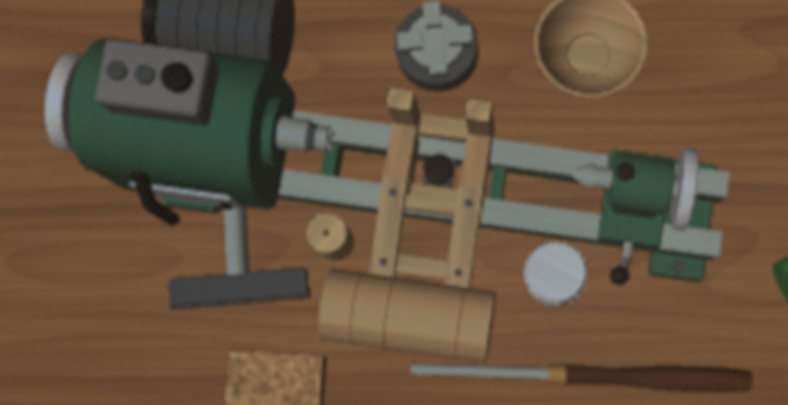

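View pics/scc.png

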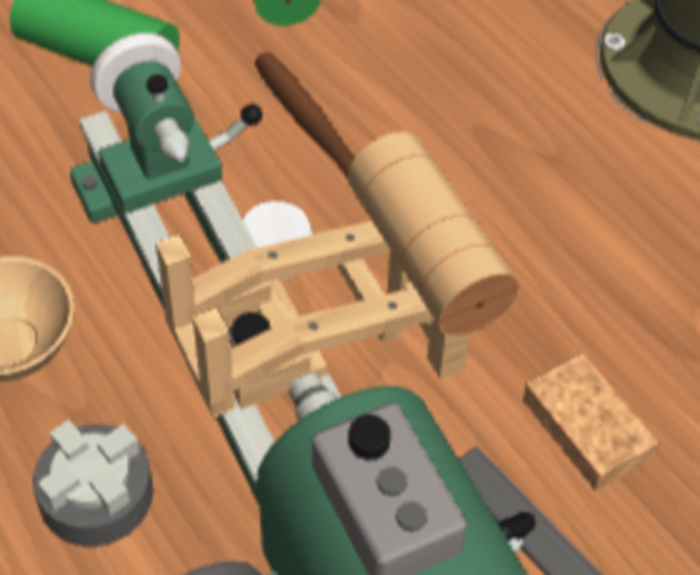

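```bash
python3 - <<'E'
from h import *
from scipy.optimize import least_squares
for n,(a,b,c_,d) in {"top0.npz":(215,325,244,295),"scene0.npz":(335,412,215,305)}.items():
    img,W=cloud(n);m=np.zeros((480,640),bool);m[c_:d,a:b]=1
    m&=(W[...,2]>.15)&(W[...,2]<.2)&(W[...,0]<.5)
    P=W[m]
    def r(p):
        yaw=p[0];e=np.array([-np.sin(yaw),np.cos(yaw),0]);q=P-[p[1],0.1,p[2]];t=q@e
        return np.linalg.norm(q-t[:,None]*e,axis=1)-.035
    s=least_squares(r,[0.,.45,.1435],loss="soft_l1",f_scale=.003)
    e=np.array([-np.sin(s.x[0]),np.cos(s.x[0]),0]);t=(P-[s.x[1],.1,s.x[2]])@e
    print(n,m.sum(),"yaw",np.degrees(s.x[0]),s.x[1:],"t pct",np.percentile(t,[0,.5,2,50,98,99.5,100]),np.std(r(s.x)))
    # bed ways z~.075
    for z0,z1,nm in((.071,.079,"ways"),(.178,.190,"stops"),):
        pass
img,W=cloud("top0.npz")
# ways
m=(abs(W[...,2]-.075)<.006);m[:, :215]=0;m[:,420:]=0;m[:150]=0;m[250:]=0
P=W[m];print("ways",len(P));
cv2.imwrite("pics/m.png",(m*255).astype(np.uint8))
c,s,_=cv2.fitLine(P[:,:2].astype(np.float32),cv2.DIST_HUBER,0,.01,.01).ravel()[:3] if 0 else (0,0,0)
print(cv2.minAreaRect(P[:,:2].astype(np.float32)))
E
```

```text
top0.npz 2372 yaw -8.890337417231207 [0.4461025  0.14281899] t pct [-0.07434147 -0.07415849 -0.07195584  0.00562357  0.08270296  0.08518384
  0.08607041] 0.001815916927760078
scene0.npz 2414 yaw -8.771952608493482 [0.44789649 0.14305874] t pct [-0.07666011 -0.07338806 -0.07037535  0.01789784  0.08633886  0.08718616
  0.08807211] 0.003725826214456585
ways 2582
((0.5789998769760132, 0.03331059217453003), (0.5019736289978027, 0.19000406563282013), 72.8404312133789)
```

```bash
python3 - <<'E'
from h import *
for n in("top0.npz","scene0.npz"):
    img,W=cloud(n)
    hsv=cv2.cvtColor(img,cv2.COLOR_RGB2HSV).astype(int)
    near=(W[...,0]>.4)&(W[...,0]<.8)&(W[...,1]>-.3)&(W[...,1]<.3)
    # wheel: bright, z>.09, y<-.1
    m=near&(hsv[...,1]<40)&(hsv[...,2]>110)&(W[...,2]>.1)&(W[...,1]<-.1)&(W[...,1]>-.25)
    P=W[m];print(n,"wheel/tip",m.sum(),P.min(0),P.max(0),np.median(P,0))
    # stops
    m=near&(abs(W[...,2]-.184)<.006)&(W[...,0]>.6)&(W[...,1]<.16)&(W[...,1]>0.0)
    k,l,st,ce=cv2.connectedComponentsWithStats(m.astype(np.uint8))
    for i in range(1,k):
        if st[i,4]>8:print("stop",st[i],W[l==i].mean(0))
    # grey metal drive centre
    m=near&(hsv[...,1]<40)&(W[...,2]>.15)&(W[...,2]<.185)&(W[...,1]>.08)&(W[...,1]<.24)&(W[...,0]>.57)
    P=W[m];print("drive",m.sum(),P.min(0) if len(P) else 0,P.max(0) if len(P) else 0)
    k=np.argsort(P[:,1])[:12];print(np.round(P[k],3))
E
```

```text
top0.npz wheel/tip 209 [ 0.51494622 -0.16992246  0.10105132] [ 0.59494154 -0.11110587  0.20782352] [ 0.55680322 -0.16017704  0.19942166]
stop [262 169  12  11 104] [0.6511538  0.11032972 0.18302195]
stop [297 174  12  11 104] [0.63966779 0.0355476  0.18299269]
drive 324 [0.59811701 0.1782299  0.15192871] [0.68642621 0.23287156 0.18466229]
[[0.621 0.178 0.166]
 [0.62  0.179 0.161]
 [0.619 0.179 0.173]
 [0.625 0.179 0.159]
 [0.626 0.179 0.172]
 [0.625 0.18  0.17 ]
 [0.618 0.18  0.168]
 [0.614 0.18  0.168]
 [0.623 0.18  0.168]
 [0.612 0.18  0.165]
 [0.617 0.18  0.165]
 [0.608 0.181 0.174]]
scene0.npz wheel/tip 514 [ 0.4960666  -0.1739304   0.10007984] [ 0.61334236 -0.10009023  0.2074764 ] [ 0.57076359 -0.15713268  0.18668275]
stop [262 264  14  14 124] [0.64280001 0.03718691 0.18341022]
stop [277 294  15  15 141] [0.65461278 0.11229628 0.18323736]
drive 192 [0.60796555 0.17846457 0.16552224] [0.69020525 0.22957206 0.18408125]
[[0.626 0.178 0.174]
 [0.612 0.179 0.172]
 [0.625 0.18  0.175]
 [0.628 0.18  0.174]
 [0.624 0.181 0.174]
 [0.63  0.181 0.167]
 [0.611 0.181 0.173]
 [0.63  0.181 0.171]
 [0.629 0.182 0.174]
 [0.616 0.182 0.176]
 [0.629 0.182 0.171]
 [0.627 0.182 0.176]]
```

```bash
cat >> h.py <<'E'
from scipy.spatial.transform import Rotation as R
YAW=-8.8;O=np.array([.6022,.0807,0])
Rl=R.from_euler("xyz",[0,0,YAW],degrees=True).as_matrix()
def l2w(p):return O+Rl@np.asarray(p,float)
def w2l(p):return (np.asarray(p)-O)@Rl
def go(lath,rpy=None,world=False):
    from cell import env
    o=env.get_obs();Rt=R.from_euler("xyz",o["tool_rot"],degrees=True)
    t=np.asarray(lath,float) if world else l2w(lath)
    d=Rt.as_matrix().T@(t-o["tool_pos"])
    print("t",o["time_s"],"pos",np.round(o["tool_pos"],4),"lathe",np.round(w2l(o["tool_pos"]),4),"rpy",np.round(o["tool_rot"],1),"F",np.round(o["force"],1),"q",np.round(o["qpos"],1),"w",round(float(o["grip_width"]),3))
    print("target world",np.round(t,4),"shift tool",np.round(d,4))
    if rpy is not None:
        rv=(Rt.inv()*R.from_euler("xyz",rpy,degrees=True)).as_rotvec()
        print("turn frac",np.round(rv/.5,3),"deg",np.round(np.degrees(rv),1))
E
python3 - <<'E'
from h import *
go([.37,.30,.24],[180,0,171.2],world=True)
go([-.215,0.001,.24],[180,0,171.2])
img,W=cloud("top0.npz")
for n,f in(("top0.npz",0),("scene0.npz",0)):
    c=np.load(n)
    for nm,p in dict(origin=[0,0,.134],drive=[0,.098,.165],blank=[-.1563,.0014,.1435],low=[-.174,0,.1044],wheel=[0,-.253,.165],tip=[0,-.137,.165]).items():
        print(n,nm,np.round(proj(c,l2w(p)),0))
E
```

```text
t 0.1 pos [0.23   0.6075 0.2326] lathe [-0.4484  0.4636  0.2326] rpy [-179.9    0.   159.3] F [-0.4  0.5 -0.5] q [-68.5  18.4  -4.   83.2   1.3  78.5  -3.3] w 0.087
target world [0.37 0.3  0.24] shift tool [-0.2398 -0.238  -0.007 ]
turn frac [-0.003 -0.    -0.416] deg [ -0.1  -0.  -11.9]
t 0.1 pos [0.23   0.6075 0.2326] lathe [-0.4484  0.4636  0.2326] rpy [-179.9    0.   159.3] F [-0.4  0.5 -0.5] q [-68.5  18.4  -4.   83.2   1.3  78.5  -3.3] w 0.087
target world [0.3899 0.1146 0.24  ] shift tool [-0.324  -0.4044 -0.0067]
turn frac [-0.003 -0.    -0.416] deg [ -0.1  -0.  -11.9]
top0.npz origin [283. 201.]
top0.npz drive [237. 192.]
top0.npz blank [271. 270.]
top0.npz low [272. 279.]
top0.npz wheel [397. 214.]
top0.npz tip [344. 207.]
scene0.npz origin [300. 292.]
scene0.npz drive [321. 322.]
scene0.npz blank [372. 262.]
scene0.npz low [378. 271.]
scene0.npz wheel [253. 197.]
scene0.npz tip [273. 233.]
```

Emit:
servo_tool --moves "-0.024 -0.024 -0.005 0 0 -0.2 -1;-0.024 -0.024 -0.005 0 0 -0.2 -1;-0.024 -0.024 0 0 0 0 -1;-0.024 -0.024 0 0 0 0 -1;-0.024 -0.024 0 0 0 0 -1;-0.024 -0.024 0 0 0 0 -1"

```text
time_s: 0.6
tool_pos: [0.3353, 0.4379, 0.237]
tool_rot: [-179.6, -0.5, 172.4]
force: [0.4, 0.5, 0.2]
grip_width: 0.0869
```

```bash
python3 -c "
from h import *
go([-.215,0.001,.22],[180,0,171.2])"
```

```text
t 0.6 pos [0.3353 0.4379 0.237 ] lathe [-0.3184  0.3121  0.237 ] rpy [-179.6   -0.5  172.4] F [0.4 0.5 0.2] q [-55.3   6.8   0.2  96.7  -0.3  77.1  27.3] w 0.087
target world [0.3899 0.1146 0.22  ] shift tool [-0.0971 -0.3131  0.0181]
turn frac [-0.013 -0.017  0.042] deg [-0.4 -0.5  1.2]
```

Emit:
servo_tool --moves "-0.012 -0.036 0 0 0 0.04 -1;-0.012 -0.036 0 0 0 0 -1;-0.012 -0.036 0 0 0 0 -1;-0.012 -0.036 0 0 0 0 -1;-0.012 -0.036 0 0 0 0 -1;-0.012 -0.036 0 0 0 0 -1;-0.012 -0.036 0 0 0 0 -1"

```text
time_s: 1.18
tool_pos: [0.3824, 0.1624, 0.2345]
tool_rot: [-179.5, -0.6, 171.1]
force: [1.9, 0.1, 0.5]
grip_width: 0.0868
```

```bash
python3 -c "
from h import *
go([-.215,0.001,.22],[180,0,171.2])"
```

```text
t 1.1833 pos [0.3824 0.1624 0.2345] lathe [-0.2297  0.0471  0.2345] rpy [-179.5   -0.6  171.1] F [1.9 0.1 0.5] q [-42.  -10.8  13.5 113.6   2.6  77.7  51.8] w 0.087
target world [0.3899 0.1146 0.22  ] shift tool [-0.015  -0.0459  0.0148]
turn frac [-0.018 -0.021 -0.005] deg [-0.5 -0.6 -0.1]
```

Emit:
servo_tool --moves "-0.005 -0.02 0 0 0 0 -1;-0.004 -0.02 0 0 0 0 -1;0 -0.006 0.01 0 0 0 -1;0 0 0.005 0 0 0 -1;0 0 0 0 0 0 -1"

```text
time_s: 1.6
tool_pos: [0.3839, 0.1041, 0.2179]
tool_rot: [-179.5, -0.6, 170.2]
force: [1.1, 0.2, -0.5]
grip_width: 0.0872
```

```bash
python3 -c "
from h import *
go([-.212,0.001,.155],[180,0,171.2])
from cell import env
c=env.read_camera('scene');cv2.imwrite('pics/s1.png',c['img'][...,::-1])"
```

```text
t 1.6 pos [0.3839 0.1041 0.2179] lathe [-0.2193 -0.0103  0.2179] rpy [-179.5   -0.6  170.2] F [ 1.1  0.2 -0.5] q [-38.9 -13.1  17.2 117.1   4.   76.2  57.1] w 0.087
target world [0.3928 0.1141 0.155 ] shift tool [-0.0078  0.0119  0.0628]
turn frac [-0.016 -0.022 -0.035] deg [-0.5 -0.6 -1. ]
```

View pics/s1.png

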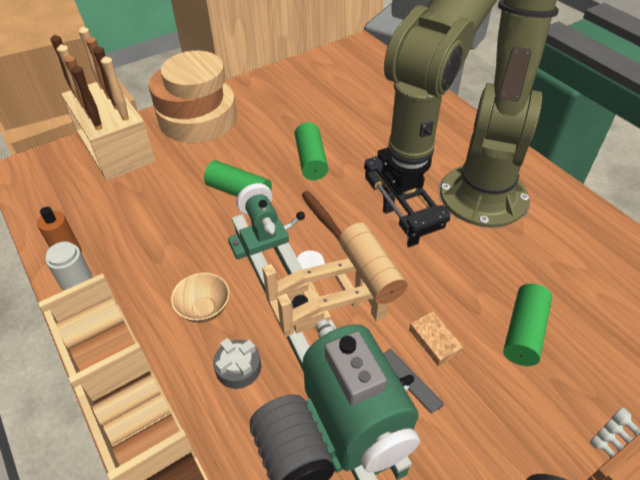

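The gripper is behind the blank on the robot's side, with the fingers at about (430,235) and the blank at (372,262). I lower it now.

Emit:
servo_tool --moves "-0.002 0.006 0.02 0 0 -0.03 -1;-0.002 0.006 0.02 0 0 0 -1;0 0 0.02 0 0 0 -1;0 0 0.008 0 0 0 -1;0 0 0 0 0 0 -1"

```text
time_s: 2.07
tool_pos: [0.3892, 0.1233, 0.1481]
tool_rot: [-179.6, -0.5, 171.8]
force: [-0.5, -0.7, -0.0]
grip_width: 0.0871
```

```bash
python3 -c "
from h import *
go([-.2065,0.001,.146],[180,0,171.2])
"
```

```text
t 2.0667 pos [0.3892 0.1233 0.1481] lathe [-0.217   0.0095  0.1481] rpy [-179.6   -0.5  171.8] F [-0.5 -0.7 -0. ] q [-39.9  -8.2  17.3 121.5   2.7  67.   57.9] w 0.087
target world [0.3983 0.1133 0.146 ] shift tool [-0.0104 -0.0086  0.0021]
turn frac [-0.014 -0.019  0.021] deg [-0.4 -0.5  0.6]
```

Emit:
servo_tool --moves "-0.003 -0.006 0 0 0 0.02 -1;-0.003 -0.002 0 0 0 0 -1;-0.003 0 0 0 0 0 -1;-0.003 0 0 0 0 0 -1;-0.003 0 -0.001 0 0 0 -1"

```text
time_s: 2.48
tool_pos: [0.4047, 0.1144, 0.1519]
tool_rot: [-179.7, -0.5, 171.4]
force: [-2.7, -0.4, 1.4]
grip_width: 0.0868
```

```bash
python3 -c "
from h import *
go([-.2,0.001,.147],[180,0,171.2])
"
```

```text
t 2.4833 pos [0.4047 0.1144 0.1519] lathe [-0.2003  0.0031  0.1519] rpy [-179.7   -0.5  171.4] F [-2.7 -0.4  1.4] q [-39.1  -6.9  18.6 120.    2.4  67.1  59.7] w 0.087
target world [0.4047 0.1123 0.147 ] shift tool [-0.0004 -0.0021  0.0049]
turn frac [-0.011 -0.016  0.006] deg [-0.3 -0.5  0.2]
```

Emit:
servo_tool --moves "-0.005 0 0.001 0 0 0 -1;-0.005 0 0.001 0 0 0 -1;-0.005 0 0.001 0 0 0 -1;-0.005 0 0.001 0 0 0 -1;-0.005 0 0.001 0 0 0 -1;-0.005 0 0.001 0 0 0 -1"

```text
time_s: 2.98
tool_pos: [0.4363, 0.1102, 0.1465]
tool_rot: [-179.8, -0.6, 171.4]
force: [-3.4, 0.8, 2.1]
grip_width: 0.0867
```

```bash
python3 -c "
from h import *
go([-.17,0.001,.15],[180,0,171.2])
from cell import env
c=env.read_camera('scene');cv2.imwrite('pics/s2.png',cv2.resize(c['img'][150:400,200:500,::-1],None,fx=2.4,fy=2.4))"
```

```text
t 2.9833 pos [0.4363 0.1102 0.1465] lathe [-0.1685  0.0038  0.1465] rpy [-179.8   -0.6  171.4] F [-3.4  0.8  2.1] q [-38.3  -2.5  20.4 116.9   0.9  66.2  63.1] w 0.087
target world [0.4344 0.1077 0.15  ] shift tool [ 0.0015 -0.0028 -0.0035]
turn frac [-0.008 -0.021  0.006] deg [-0.2 -0.6  0.2]
```

View pics/s2.png

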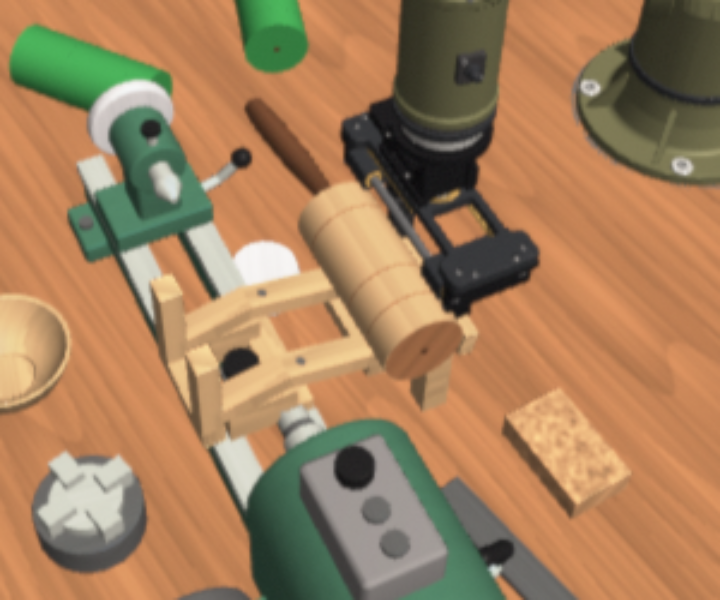

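The blank has rolled about 32 mm up the ramp. It is still square across both rails at about (380,290) in the crop, and both fingers are behind it.

Emit:
servo_tool --moves "-0.005 -0.0005 -0.001 0 0 0 -1;-0.005 -0.0005 -0.001 0 0 0 -1;-0.005 -0.0005 -0.001 0 0 0 -1;-0.005 -0.0005 -0.001 0 0 0 -1;-0.005 0 -0.001 0 0 0 -1;-0.005 0 -0.001 0 0 0 -1;-0.005 0 -0.001 0 0 0 -1;-0.005 0 -0.001 0 0 0 -1;-0.005 0 -0.001 0 0 0 -1;-0.005 0 -0.001 0 0 0 -1"

```text
time_s: 3.87
tool_pos: [0.4909, 0.0994, 0.1564]
tool_rot: [-179.7, -0.6, 171.4]
force: [-2.6, 1.5, 1.4]
grip_width: 0.0871
```

```bash
python3 -c "
from h import *
go([-.06,0.001,.172],[180,0,171.2])
from cell import env
c=env.read_camera('scene');cv2.imwrite('pics/s3.png',cv2.resize(c['img'][150:400,200:500,::-1],None,fx=2.4,fy=2.4))"
```

```text
t 3.8667 pos [0.4909 0.0994 0.1564] lathe [-0.1128  0.0014  0.1564] rpy [-179.7   -0.6  171.4] F [-2.6  1.5  1.4] q [-36.3   3.6  22.7 109.9  -1.5  67.4  68.3] w 0.087
target world [0.5431 0.0909 0.172 ] shift tool [-0.0527 -0.0007 -0.0161]
turn frac [-0.01  -0.021  0.006] deg [-0.3 -0.6  0.2]
```

View pics/s3.png

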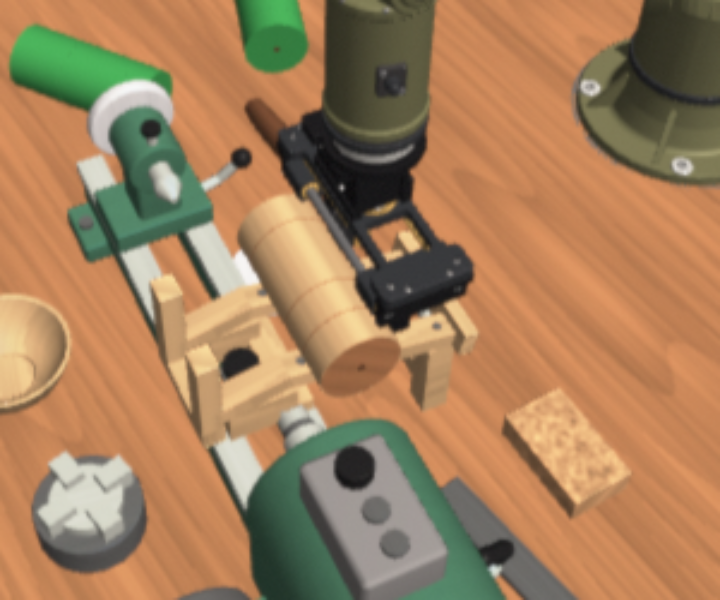

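The blank is past half-way up, still square and in contact. I go on more slowly towards the crest.

Emit:
servo_tool --moves "-0.004 0 -0.001 0 0 0 -1;-0.004 0 -0.001 0 0 0 -1;-0.004 0 -0.001 0 0 0 -1;-0.004 0 -0.001 0 0 0 -1;-0.004 0 -0.001 0 0 0 -1;-0.004 0 -0.001 0 0 0 -1;-0.003 0 -0.001 0 0 0 -1;-0.003 0 -0.001 0 0 0 -1;-0.003 0 -0.001 0 0 0 -1"

```text
time_s: 4.67
tool_pos: [0.5277, 0.0937, 0.166]
tool_rot: [-179.7, -0.6, 171.4]
force: [-2.3, 0.7, 2.0]
grip_width: 0.0872
```

```bash
python3 -c "
from h import *
go([-.0445,0.001,.172],[180,0,171.2])
from cell import env
c=env.read_camera('scene');cv2.imwrite('pics/s4.png',cv2.resize(c['img'][150:400,200:500,::-1],None,fx=2.4,fy=2.4))"
```

```text
t 4.6667 pos [0.5277 0.0937 0.166 ] lathe [-0.0756  0.0014  0.166 ] rpy [-179.7   -0.6  171.4] F [-2.3  0.7  2. ] q [-34.8   7.7  23.8 104.7  -3.2  68.9  71.3] w 0.087
target world [0.5584 0.0885 0.172 ] shift tool [-0.031  -0.0005 -0.0063]
turn frac [-0.011 -0.02   0.006] deg [-0.3 -0.6  0.2]
```

View pics/s4.png

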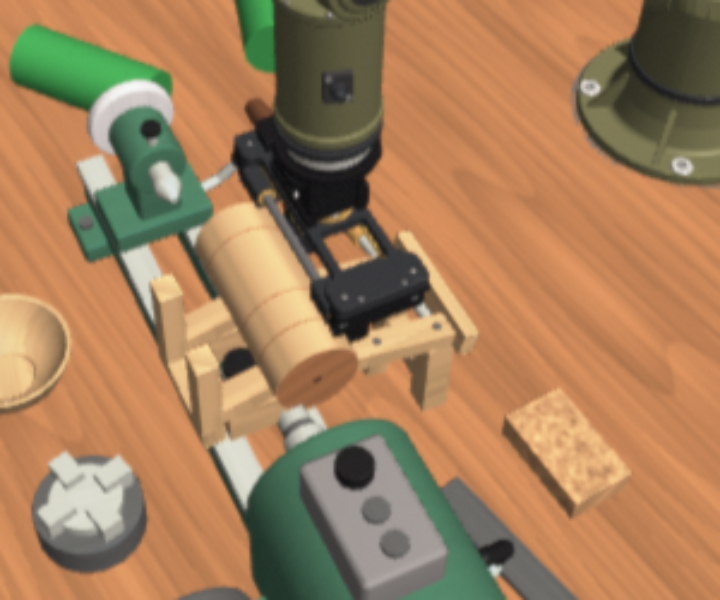

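Emit:
servo_tool --moves "-0.003 0 -0.001 0 0 0 -1;-0.003 0 -0.001 0 0 0 -1;-0.003 0 -0.001 0 0 0 -1;-0.003 0 -0.0005 0 0 0 -1;-0.003 0 -0.0005 0 0 0 -1;-0.003 0 -0.0005 0 0 0 -1;-0.003 0 0 0 0 0 -1;-0.003 0 0 0 0 0 -1"

```text
time_s: 5.38
tool_pos: [0.5572, 0.0888, 0.1716]
tool_rot: [-179.7, -0.1, 171.3]
force: [-0.4, -0.9, -0.5]
grip_width: 0.0872
```

```bash
python3 -c "
from h import *
go([-.0445,0.001,.170],[180,0,171.2])
from cell import env
c=env.read_camera('scene');cv2.imwrite('pics/s5.png',cv2.resize(c['img'][150:400,200:500,::-1],None,fx=2.4,fy=2.4))"
```

```text
t 5.3833 pos [0.5572 0.0888 0.1716] lathe [-0.0457  0.0011  0.1716] rpy [-1.797e+02 -1.000e-01  1.713e+02] F [-0.4 -0.9 -0.5] q [-33.6  10.7  24.4 100.9  -4.4  69.6  73.3] w 0.087
target world [0.5584 0.0885 0.17  ] shift tool [-0.0012 -0.0001  0.0016]
turn frac [-0.011 -0.005  0.005] deg [-0.3 -0.1  0.1]
```

View pics/s5.png

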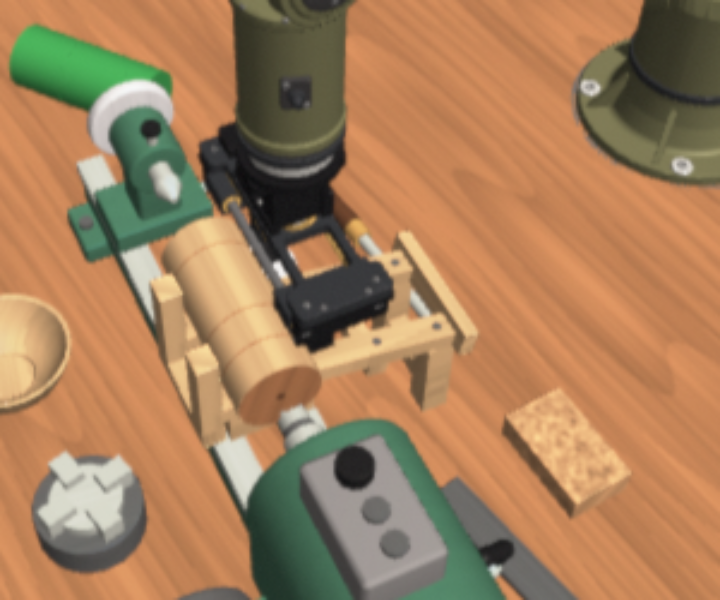

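Emit:
servo_tool --moves "-0.002 0 0.001 0 0 0 -1;-0.002 0 0 0 0 0 -1;0.01 0 0 0 0 0 -1;0.02 0 0 0 0 0 -1;0.03 0 0 0 0 0 -1;0.03 0 0 0 0 0 -1;0 0 -0.03 0 0 0 -1;0 0 -0.04 0 0 0 -1;0 0 -0.02 0 0 0 1"

```text
time_s: 6.18
tool_pos: [0.4544, 0.1005, 0.2504]
tool_rot: [-178.9, -1.8, 171.3]
force: [0.4, 0.3, -0.5]
grip_width: 0.0848
```

```bash
python3 -c "
from h import *
from cell import env
for n in ('scene','top'):
  c=env.read_camera(n);cv2.imwrite('pics/%s6.png'%n,cv2.resize(c['img'][150:400,200:500,::-1] if n=='scene' else c['img'][140:310,180:440,::-1],None,fx=2.4,fy=2.4));np.savez(n+'6.npz',**c)
  img,W=cloud(c);L=(W-O)@Rl
  m=(abs(L[...,1])<.1)&(abs(L[...,0])<.034)&(L[...,2]>.17)&(L[...,2]<.21)
  hsv=cv2.cvtColor(img,cv2.COLOR_RGB2HSV);m&=(hsv[...,1]>60)&(hsv[...,0]<25)
  P=L[m];print(n,len(P),np.percentile(P,[1,50,99],axis=0).round(4))
go([0,-.285,.27],[180,0,-98.8])
go([0,-.285,.27],[180,0,81.2])
"
```

```text
scene 2637 [[-0.0297 -0.0768  0.1719]
 [ 0.0068  0.0156  0.1952]
 [ 0.0334  0.0827  0.2024]]
top 1647 [[-0.0334 -0.0785  0.1742]
 [-0.0021 -0.0217  0.1947]
 [ 0.0318  0.0747  0.203 ]]
t 6.2833 pos [0.4566 0.1009 0.2514] lathe [-0.147  -0.0023  0.2514] rpy [-179.    -1.6  171.3] F [ 0.7 -1.   0. ] q [-38.2  -3.9  21.4 105.7   1.7  79.8  64.1] w 0.079
target world [ 0.5586 -0.2009  0.27  ] shift tool [-0.1459 -0.2834 -0.0178]
turn frac [ 0.016 -0.07  -3.137] deg [  0.5  -2.  -89.9]
t 6.2833 pos [0.4566 0.1009 0.2514] lathe [-0.147  -0.0023  0.2514] rpy [-179.    -1.6  171.3] F [ 0.7 -1.   0. ] q [-38.2  -3.9  21.4 105.7   1.7  79.8  64.1] w 0.079
target world [ 0.5586 -0.2009  0.27  ] shift tool [-0.1459 -0.2834 -0.0178]
turn frac [-0.071 -0.016  3.146] deg [-2.  -0.5 90.1]
```

View pics/scene6.png

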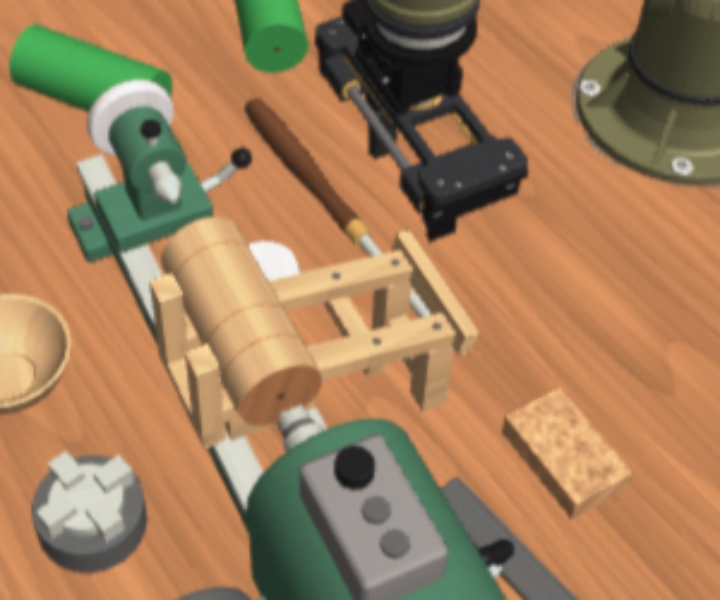

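View pics/top6.png

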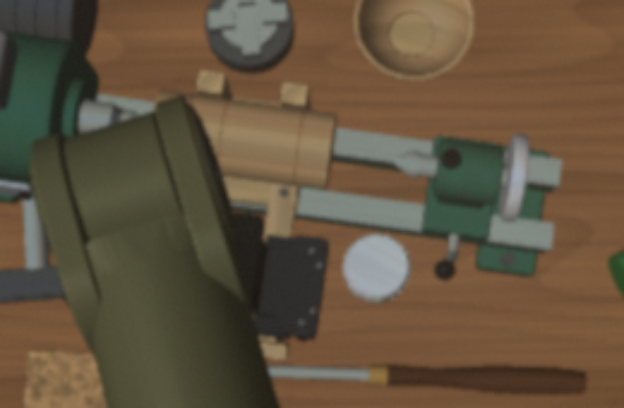

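The blank lies in the cradle, square against both stops. Its axis is at lathe x of about 0, its top at z = 0.20, and its ends at y = -79 and +81 mm. Next I turn the tool and close the jaws.

Emit:
servo_tool --moves "0 0 -0.005 0 0 0.24 1;0 0 -0.005 0 0 0.24 1;0 0 -0.005 0 0 0.24 1;0 0 -0.005 0 0 0.24 1;0 0 0 0 0 0.24 1;0 0 0 0 0 0.24 1;0 0 0 0 0 0.24 1;0 0 0 0 0 0.24 1;0 0 0 0 0 0.24 1;0 0 0 0 0 0.24 1;0 0 0 0 0 0.24 1;0 0 0 0 0 0.24 1;0 0 0 0 0 0.2 1;0 0 0 0 0 0 1"

```text
time_s: 7.45
tool_pos: [0.4514, 0.0991, 0.2581]
tool_rot: [-178.2, 1.4, 79.4]
force: [-0.5, 0.3, 0.0]
grip_width: 0.0004
```

```bash
python3 -c "
from h import *
go([-.12,-.295,.27],[180,0,81.2])
"
```

```text
t 7.45 pos [0.4514 0.0991 0.2581] lathe [-0.1519 -0.0049  0.2581] rpy [-178.2    1.4   79.4] F [-0.5  0.3  0. ] q [-34.8  -4.3  17.9 105.4   1.7  81.  -27.9] w 0.0
target world [ 0.4385 -0.1925  0.27  ] shift tool [-0.2891  0.041  -0.0062]
turn frac [-0.063  0.047 -0.065] deg [-1.8  1.4 -1.9]
```

Emit:
servo_tool --moves "-0.035 0.005 -0.002 -0.06 0.05 -0.06 1;-0.035 0.005 -0.002 0 0 0 1;-0.035 0.005 -0.002 0 0 0 1;-0.035 0.005 0 0 0 0 1;-0.035 0.005 0 0 0 0 1;-0.035 0.005 0 0 0 0 1;-0.035 0.005 0 0 0 0 1;-0.03 0.005 0 0 0 0 1;0 0 0 0 0 0 1"

```text
time_s: 8.2
tool_pos: [0.4479, -0.1883, 0.2571]
tool_rot: [-179.9, 0.1, 83.4]
force: [-0.8, -0.3, 1.1]
grip_width: 0.0002
```

```bash
python3 -c "
from h import *
go([0,-.285,.26],[180,0,81.2])
"
```

```text
t 8.2 pos [ 0.4479 -0.1883  0.2571] lathe [-0.1114 -0.2895  0.2571] rpy [-1.799e+02  1.000e-01  8.340e+01] F [-0.8 -0.3  1.1] q [-21.1  -4.5  39.1 104.8   3.   78.8  10.7] w 0.0
target world [ 0.5586 -0.2009  0.26  ] shift tool [ 0.0003  0.1115 -0.003 ]
turn frac [-0.004  0.002  0.075] deg [-0.1  0.1  2.2]
```

Emit:
servo_tool --moves "0 0.03 0 0 0 0.07 1;0 0.03 0 0 0 0 1;0 0.03 0 0 0 0 1;0 0.02 0 0 0 0 1;0 0 0 0 0 0 1"

```text
time_s: 8.62
tool_pos: [0.5576, -0.206, 0.2532]
tool_rot: [-179.9, -0.2, 81.7]
force: [-1.7, 0.5, -0.7]
grip_width: 0.0005
```

```bash
python3 -c "
from h import *
go([0,-.285,.172],[180,0,81.2])
from cell import env
for n in ('scene','top'):
  c=env.read_camera(n);cv2.imwrite('pics/%s7.png'%n,cv2.resize(c['img'][130:360,180:460,::-1] if n=='scene' else c['img'][140:310,240:500,::-1],None,fx=2.4,fy=2.4))
"
```

```text
t 8.6167 pos [ 0.5576 -0.206   0.2532] lathe [-2.000e-04 -2.902e-01  2.532e-01] rpy [-179.9   -0.2   81.7] F [-1.7  0.5 -0.7] q [-17.5  13.2  41.8  91.   -9.   79.4  16.9] w 0.001
target world [ 0.5586 -0.2009  0.172 ] shift tool [0.0049 0.0004 0.0812]
turn frac [-0.005 -0.006  0.018] deg [-0.1 -0.2  0.5]
```

View pics/scene7.png

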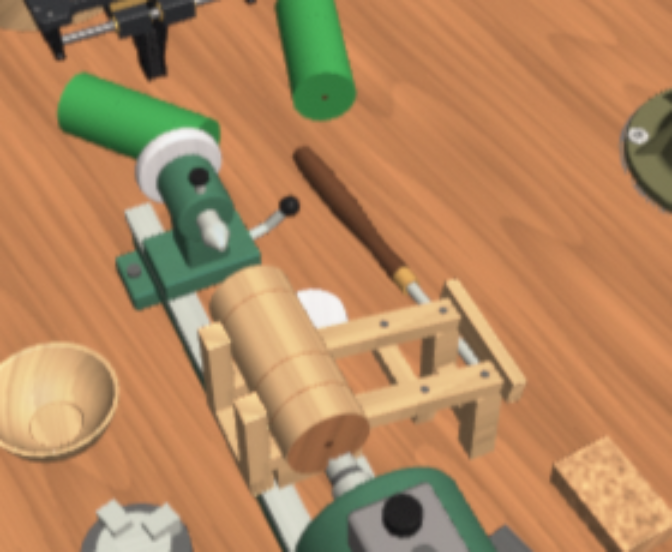

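The blank is still seated and the closed fingers hover behind the handwheel, at (150,60) in the crop with the wheel at (180,165). The nearest decoy lies below the fingertips' height, so I descend.

Emit:
servo_tool --moves "0 0 0.025 0 0 0 1;0 0 0.025 0 0 0 1;0 0 0.022 0 0 0 1;0 0 0.008 0 0 0 1;0 0 0 0 0 0 1"

```text
time_s: 9.13
tool_pos: [0.5497, -0.205, 0.172]
tool_rot: [-179.8, -0.4, 81.9]
force: [-0.1, 0.6, 0.3]
grip_width: 0.0005
```

```bash
python3 -c "
from h import *
go([0,-.2625,.172],[180,0,81.2])
from cell import env
c=env.read_camera('top');cv2.imwrite('pics/top8.png',cv2.resize(c['img'][140:310,240:500,::-1],None,fx=2.4,fy=2.4))
"
```

```text
t 9.1333 pos [ 0.5497 -0.205   0.172 ] lathe [-0.0081 -0.2904  0.172 ] rpy [-179.8   -0.4   81.9] F [-0.1  0.6  0.3] q [-16.7  15.5  41.   98.2 -11.1  70.7  18.9] w 0.0
target world [ 0.562  -0.1787  0.172 ] shift tool [0.0278 0.0084 0.0001]
turn frac [-0.007 -0.014  0.023] deg [-0.2 -0.4  0.7]
```

View pics/top8.png

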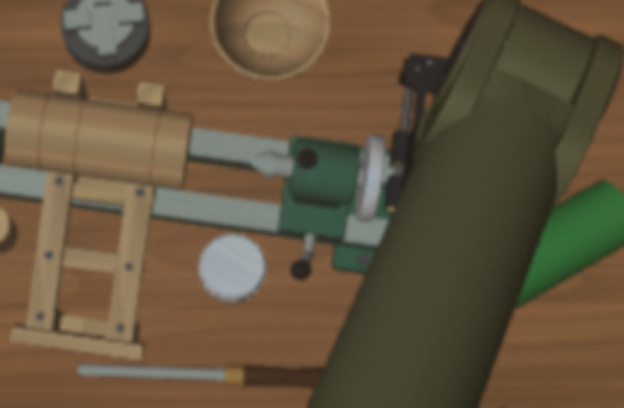

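The fingers are lowered behind the handwheel, which is at (370,178) in the crop, and the jaw body is clear of it. I approach it now.

Emit:
servo_tool --moves "0.008 0.004 0 0 0 0.02 1;0.007 0.004 0 0 0 0 1;0.005 0 0 0 0 0 1;0.004 0 0 0 0 0 1;0.004 0 0 0 0 0 1;0.004 0 0 0 0 0 1;0.004 0 0 0 0 0 1"

```text
time_s: 9.77
tool_pos: [0.5655, -0.1729, 0.1789]
tool_rot: [179.7, -0.1, 81.1]
force: [-1.0, -4.4, -1.9]
grip_width: -0.0002
```

```bash
python3 -c "
from h import *
go([0,-.20,.172],[180,0,81.2])
"
```

```text
t 9.7667 pos [ 0.5655 -0.1729  0.1789] lathe [ 0.0026 -0.2562  0.1789] rpy [ 1.797e+02 -1.000e-01  8.110e+01] F [-1.  -4.4 -1.9] q [-19.7  15.1  40.3  97.5 -10.4  70.8  14.1] w -0.0
target world [ 0.5716 -0.1169  0.172 ] shift tool [ 0.0562 -0.0027  0.007 ]
turn frac [ 0.011 -0.002 -0.003] deg [ 0.3 -0.1 -0.1]
```

Emit:
servo_tool --moves "0.006 0 0.003 0 0 0 1;0.006 0 0.003 0 0 0 1;0.006 0 0.002 0 0 0 1;0.006 0 0.001 0 0 0 1;0.006 0 0.001 0 0 0 1;0.006 0 0.001 0 0 0 1"

```text
time_s: 10.27
tool_pos: [0.5722, -0.1408, 0.1709]
tool_rot: [179.4, 0.2, 80.8]
force: [-0.2, -4.3, 2.4]
grip_width: 0.0007
```

```bash
python3 -c "
from h import *
go([0,-.20,.172],[180,0,81.2])
from cell import env
c=env.read_camera('scene');cv2.imwrite('pics/s9.png',cv2.resize(c['img'][130:360,180:460,::-1],None,fx=2.4,fy=2.4))
"
```

```text
t 10.2667 pos [ 0.5722 -0.1408  0.1709] lathe [ 0.0042 -0.2235  0.1709] rpy [179.4   0.2  80.8] F [-0.2 -4.3  2.4] q [-22.5  14.8  39.3  98.7  -9.8  69.4  10. ] w 0.001
target world [ 0.5716 -0.1169  0.172 ] shift tool [ 0.0235 -0.0044 -0.0012]
turn frac [ 0.022  0.008 -0.016] deg [ 0.6  0.2 -0.4]
```

View pics/s9.png

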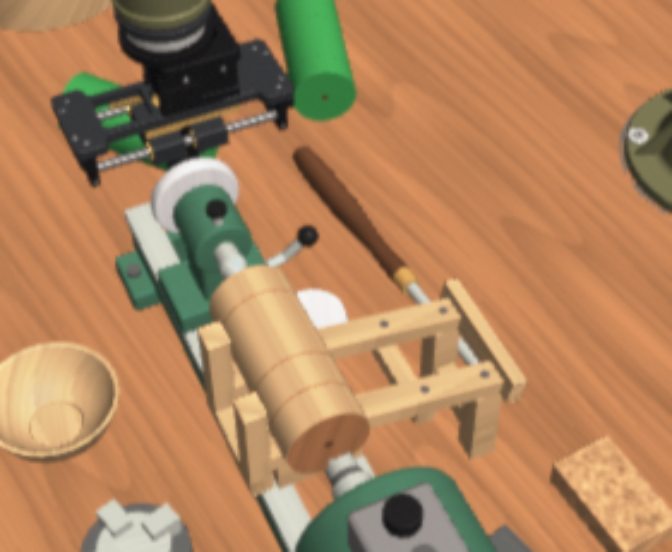

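The tailstock slides with about 4 N, its tip nears the blank's tail end at (235,262) in the crop, and the body clears the wheel.

Emit:
servo_tool --moves "0.005 -0.001 0.001 0 0 0 1;0.005 -0.001 0.001 0 0 0 1;0.005 -0.001 0.001 0 0 0 1;0.004 0 0.001 0 0 0 1;0.004 0 0.001 0 0 0 1"

```text
time_s: 10.73
tool_pos: [0.5748, -0.1158, 0.1665]
tool_rot: [179.1, 0.3, 80.8]
force: [-0.6, -6.3, 3.5]
grip_width: 0.0004
```

Emit:
servo_tool --moves "0.004 0 0.001 0 0 0 1;0.004 0 0.001 0 0 0 1;0.004 0 0.001 0 0 0 1"

```text
time_s: 10.98
tool_pos: [0.5763, -0.106, 0.1641]
tool_rot: [179.1, 0.5, 80.7]
force: [-2.3, -10.6, 7.1]
grip_width: 0.0004
```

```bash
python3 -c "
from h import *
go([0,-.189,.172],[180,0,81.2])
from cell import env
c=env.read_camera('scene');cv2.imwrite('pics/s10.png',cv2.resize(c['img'][130:360,180:460,::-1],None,fx=2.4,fy=2.4))
"
```

```text
t 10.9833 pos [ 0.5763 -0.106   0.1641] lathe [ 0.003  -0.1885  0.1641] rpy [179.1   0.5  80.7] F [ -2.3 -10.6   7.1] q [-25.5  14.3  38.3  99.8  -9.   68.2   5.9] w 0.0
target world [ 0.5733 -0.1061  0.172 ] shift tool [-0.0006 -0.0029 -0.008 ]
turn frac [ 0.032  0.019 -0.016] deg [ 0.9  0.5 -0.5]
```

View pics/s10.png

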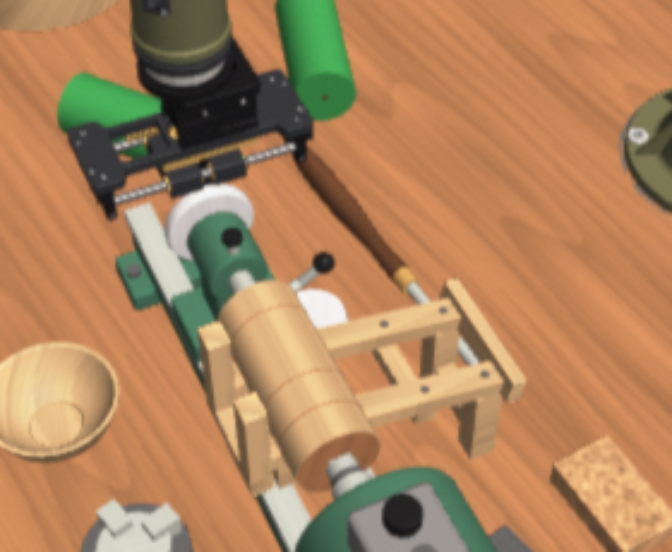

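Emit:
servo_tool --moves "0.003 0 -0.002 0 0 0 1;0.003 0 -0.001 0 0 0 1"

```text
time_s: 11.2
tool_pos: [0.5756, -0.1062, 0.1653]
tool_rot: [179.1, 1.1, 80.5]
force: [2.3, -11.1, -3.5]
grip_width: 0.0007
```

Emit:
servo_tool --moves "0.004 0 0 0 0 0 1;0.004 0 0 0 0 0 1"

```text
time_s: 11.37
tool_pos: [0.5756, -0.1066, 0.1653]
tool_rot: [179.1, 1.8, 80.2]
force: [-1.9, -10.8, 3.7]
grip_width: 0.0005
```

```bash
python3 -c "
from h import *
go([0,-.189,.172],[180,0,81.2])
from cell import env
c=env.read_camera('scene');cv2.imwrite('pics/s11.png',cv2.resize(c['img'][200:350,250:400,::-1],None,fx=4,fy=4,interpolation=cv2.INTER_CUBIC))
c=env.read_camera('top');cv2.imwrite('pics/t11.png',cv2.resize(c['img'][150:260,210:410,::-1],None,fx=4,fy=4,interpolation=cv2.INTER_CUBIC))
"
```

```text
t 11.3667 pos [ 0.5756 -0.1066  0.1653] lathe [ 0.0024 -0.1892  0.1653] rpy [179.1   1.8  80.2] F [ -1.9 -10.8   3.7] q [-26.4  14.2  38.5  99.8  -7.6  68.2   4.2] w 0.0
target world [ 0.5733 -0.1061  0.172 ] shift tool [-0.0001 -0.0022 -0.0067]
turn frac [ 0.032  0.062 -0.035] deg [ 0.9  1.8 -1. ]
```

View pics/s11.png

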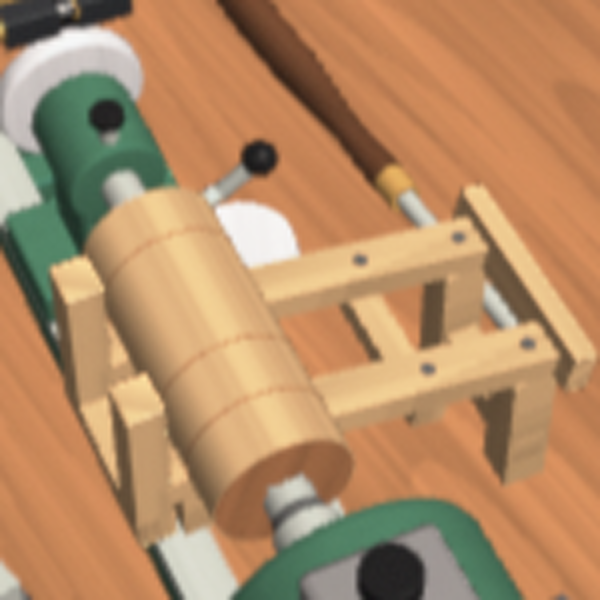

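View pics/t11.png

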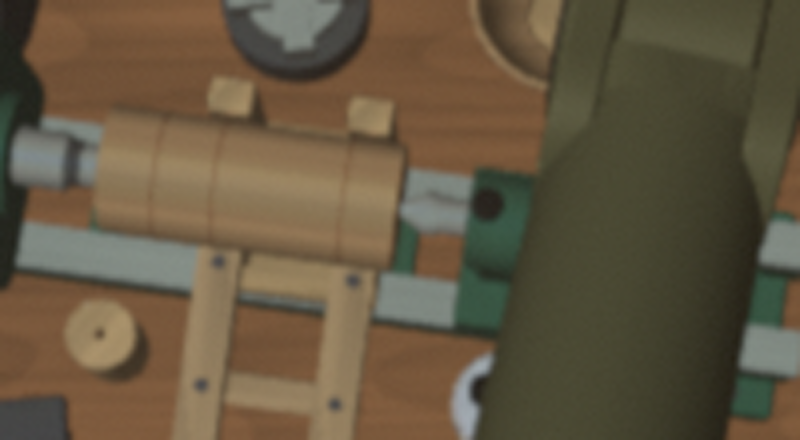

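Drive centre and blank end meet at about (285,490) in the first crop, and the tail centre touches at (120,190). The wheel no longer advances at 11 N. I give it one firmer press to confirm.

Emit:
servo_tool --moves "0.008 0 0 0 -0.03 0 1;0.009 0 0 0 -0.03 0 1;0.009 0 0 0 0 0 1"

```text
time_s: 11.72
tool_pos: [0.575, -0.1086, 0.1662]
tool_rot: [179.0, 5.5, 79.0]
force: [-3.6, -19.2, 4.8]
grip_width: 0.0003
```

```bash
python3 -c "
from h import *
go([0,-.189,.172],[180,0,81.2])
"
```

```text
t 11.7167 pos [ 0.575  -0.1086  0.1662] lathe [ 0.0021 -0.1912  0.1662] rpy [179.    5.5  79. ] F [ -3.6 -19.2   4.8] q [-28.8  14.3  38.9  99.8  -3.7  68.1  -0.4] w 0.0
target world [ 0.5733 -0.1061  0.172 ] shift tool [ 0.0016 -0.002  -0.006 ]
turn frac [ 0.033  0.192 -0.075] deg [ 0.9  5.5 -2.1]
```

It stays put at 19 N, so the blank is nipped. I back straight off and rise.

Emit:
servo_tool --moves "-0.006 0 0 0 0 0 1;-0.015 0 0 0 0.1 0 1;-0.025 0 0 0 0.1 0 1;-0.025 0 0 0 0 0 1;0 0 -0.03 0 0 0 1;0 0 -0.04 0 0 0 1;0 0 -0.04 0 0 0 1;0 0 0 0 0 0 1;0 0 0 0 0 0 1"

```text
time_s: 12.47
tool_pos: [0.5575, -0.1644, 0.2759]
tool_rot: [179.9, -1.7, 79.8]
force: [0.2, 0.3, -0.9]
grip_width: 0.0003
```

```bash
python3 -c "
from h import *
go([0,-.289,.25],[180,0,81.2])
from cell import env
for n in ('scene','top'):
  c=env.read_camera(n);cv2.imwrite('pics/%s12.png'%n,c['img'][...,::-1])
  if n=='scene':cv2.imwrite('pics/s12c.png',cv2.resize(c['img'][200:350,250:400,::-1],None,fx=4,fy=4,interpolation=cv2.INTER_CUBIC))
  img,W=cloud(c);L=(W-O)@Rl;hsv=cv2.cvtColor(img,cv2.COLOR_RGB2HSV)
  m=(abs(L[...,1])<.12)&(abs(L[...,0])<.034)&(L[...,2]>.17)&(L[...,2]<.21)&(hsv[...,1]>60)&(hsv[...,0]<25)
  P=L[m];print(n,'blank',np.percentile(P,[1,50,99],axis=0).round(4).tolist())
  m=(abs(L[...,1]+.19)<.03)&(abs(L[...,0])<.045)&(L[...,2]>.12)&(L[...,2]<.21)&(hsv[...,1]<40)&(hsv[...,2]>110)
  P=L[m];print('wheel',len(P),np.percentile(P,[1,50,99],axis=0).round(4).tolist() if len(P) else '')
"
```

```text
t 12.4667 pos [ 0.5575 -0.1644  0.2759] lathe [-0.0066 -0.249   0.2759] rpy [179.9  -1.7  79.8] F [ 0.2  0.3 -0.9] q [-20.9  10.4  41.1  90.9  -8.6  81.5  10.8] w 0.0
target world [ 0.558  -0.2049  0.25  ] shift tool [-0.0406  0.0076  0.0247]
turn frac [ 0.005 -0.06  -0.05 ] deg [ 0.1 -1.7 -1.4]
scene blank [[-0.0298, -0.0592, 0.1735], [0.0067, 0.033, 0.1952], [0.0335, 0.1006, 0.2024]]
wheel 501 [[-0.0352, -0.1748, 0.1409], [0.01, -0.1637, 0.1877], [0.0404, -0.1603, 0.2059]]
top blank [[-0.0336, -0.0607, 0.1733], [-0.0059, 0.0181, 0.1948], [0.0314, 0.0975, 0.2029]]
wheel 235 [[-0.0402, -0.1761, 0.1636], [-0.0076, -0.1681, 0.1988], [0.0304, -0.1608, 0.2079]]
```

View pics/scene12.png

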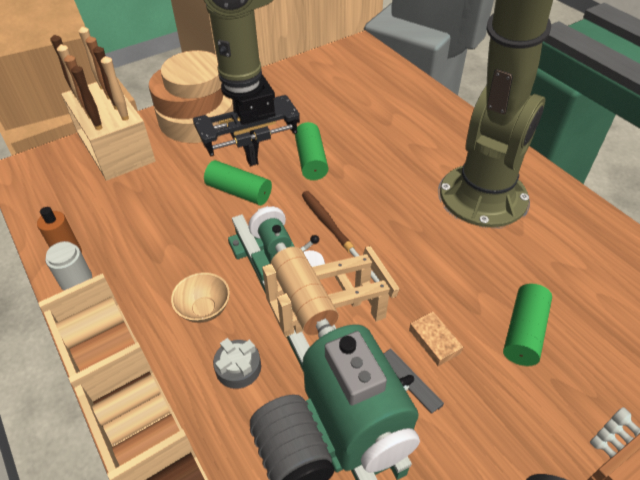

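View pics/s12c.png

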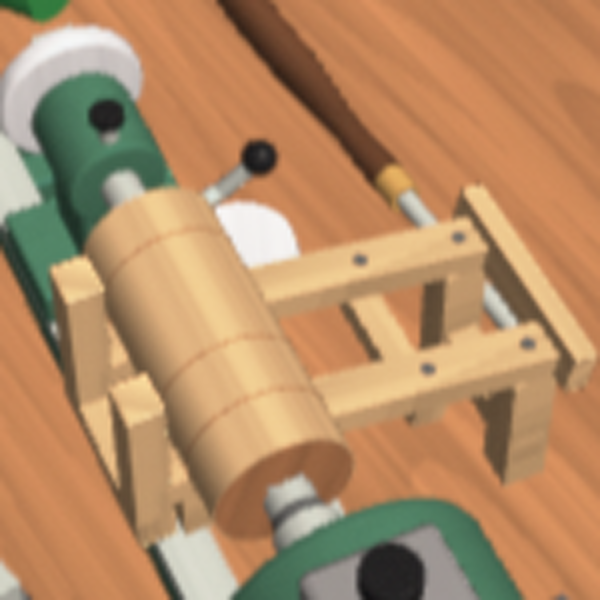

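View pics/top12.png

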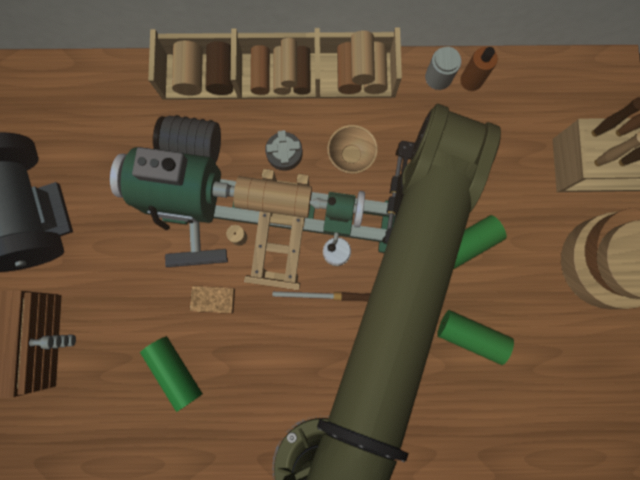

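The picture is the same with the hand off. The blank spans y from about -60 to +99 mm, from the tail centre to the drive centre. The tin at (337,251), the offcut at (235,233) and the gouge have not moved.

```bash
python3 -c "
from cell import env
print(env.sign_off())"
```

```text
the job is handed in; nothing more can be done
None
```

The blank is loaded in the lathe and held between the two centres. I handed the job in at about 12.6 s of the 51 s allowed, and no verdict was reported.

- **Ramp:** I pushed the blank with both open fingertips at about 3 N. It stayed square and did not run back. It went over the crest and seated against both stops, with its axis at x ≈ 0 and its top at 0.20 m. It rolled the last few millimetres into the cradle on its own, after which I made one light follow-up push.
- **Tailstock:** I then pushed the handwheel with closed fingers at about 4 N, rising to 6 N or more as the blank slid along the cradle. Everything stopped at about 11 N, and a firmer press of 19 N moved it no further.
- **Last check:** With the hand off and clear, the blank ran from y ≈ -60 to +99 mm. That matches the measured drive point at about +98 mm. In the pictures it looks in contact at both ends. The bystanders I compared before and after had not moved.
- **Small disagreement:** The tip position worked out from the wheel puts the tail centre about 3 mm short of the blank's measured tail end. This is within the measuring error and the slight tool tilt while pressing. The hard stop at 19 N shows they are in contact.

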